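Deburr the rim of a casting ring

TASK

Take the deburring tool (square handle, round flat blade) from its stand and, holding it upright, run its blade one full turn around the top edge of the steel ring clamped in the sprung nest: set the blade down on the edge above the clamp screw, go counter-clockwise as seen from above, and finish above the clamp screw again. Press all the way round so that the nest stays sunk about half of its spring travel, never down to its stop. Then lift off and hang the tool upright in its own stand again.

Things in the scene. Friction and masses are not known exactly. Their poses are not given: they have to be found in the camera images.
- grip (a point): Centre of the loose deburring tool's upright black handle, 28 x 28 mm square, 60 mm tall; z up, x and y square to its flat sides. Below it, top 30 mm under this point, a steel flange 64 mm across, 6 mm thick, then a 10 mm shank and a round blade. 0.15 kg. It hangs in one of two like stands; the tool in the other (thin round handle, ball on top) is not wanted.
- blade (a point): Centre of the underside of the deburring tool's blade, a flat steel disc 28 mm across and 4 mm thick, 66 mm below grip on the tool's axis and 30 mm below the flange's underside; z up.
- rim (a point): Bore centre of the clamped steel ring (tube 80 mm outside, 66 inside) at its flat 7 mm wide top edge, 100 mm above the table at rest; sinks with the spring. x points to the clamp screw on one side (52 mm high, tip 90 mm out), z up; counter-clockwise is x to y. The round grey nest is 116 mm across. Two loose rings, one lower, one thinner, are not to be worked.
- spring (a joint): How far the sprung nest with the ring has sunk, m: 0 at rest, 0.020 at its stop. It starts to sink at about 1.5 N, takes about 3.5 N at 10 mm and 5.5 N at the stop, and rises again by itself.
- stand_hole (a point): Centre of the hole in the deburring tool's own stand, at the top face of its aluminium top ring (62 mm above the table, 84 mm across, hole 48 mm across, open underneath). The tool hangs here with its flange on this face, so its blade is 30 mm below and its handle centre 36 mm above this point.
Mind the look-alikes: they are no part of the job. What is shaped like the part that bears grip but green or orange is not meant.

How it is judged:
By the outcome, as a careful person would: the job done as asked, in the order asked, and still so for the second after the job is handed in, with the robot touching nothing.
It also fails if it takes over 58 s, if anything falls off the work surface, if the arm or the gripper's body presses on something with over 40 N, if the wrist force passes 120 N, or if a joint passes its speed limit or range.

ROBOT

A 7-joint arm with a two-finger parallel gripper is mounted at the origin on the work surface. World frame = base frame: x ahead of the robot, y to its left, z up, the work surface at z = 0. Lengths are in m, angles in degrees, forces in N, time in s.
With the tool pointing down it reaches from about 0.4 to 0.9 m from the base axis. Payload 5.6 kg.
Tool frame: the origin (TCP) lies at the very end of the fingers, on their centre line; the grasp point (between the pads) lies 19 mm behind it; z points along the fingers, x is the direction in which the jaws open and shut, and the axes are right-handed (so a half turn about z gives the same grasp; the last joint's range is limited). The gripper opens to 92 mm and grips with 3 to 60 N. Pads are 20 mm wide; open, the fingers measure 128 mm over their backs; the gripper's body (75 mm by 189 mm) begins 69 mm behind the grasp point.
Start: joints at [67.895, 26.786, -0.665, 91.828, 0.344, 61.387, -3.226], TCP at [0.218, -0.612, 0.215] pointing down, gripper open.
Joint ranges: [-144.91, 144.91], [-17.63, 115.5], [-89.93, 88.59], [15.96, 139.68], [-74.01, 254.01], [8.47, 105.57], [-167.45, 167.45]. Speed limits (degrees/s): [147.25, 147.25, 180, 180, 180, 180, 180].

INTERFACE

Orientations are given as [roll, pitch, yaw] about the fixed x, y, z axes, in that order (R = Rz(yaw) Ry(pitch) Rx(roll)).
In Python, from plant import sense, camera, camera_model, finish_job gives the robot as it stands.
- The arm moves only by the shell command python3 -m creep 'ROWS'. ROWS is a JSON object of lists of equal length, an entry for each row: "grip": the gripper command: -1 is shut, 1 is fully open, values between are in proportion; "delta_pos": the shift along the world's x, y, z as a fraction of full scale, a list of three; "turn": the turn, a rotation vector about the world's x, y, z as a fraction of full scale, a list of three. A call has 1 to 12 rows; each row is the pose to reach, as a shift and turn from the pose commanded when the call began, turning the shorter way round; what a row does not reach only later rows make up. Full scale, the value 1, is 0.2 m for a shift and pi rad for a turn. A row lasts 1/12 s, in which the tool goes at most 41.7 mm and 7.16 degrees, less where a joint would pass 70% of its speed; a pose out of reach is approached as far as the arm can. A call with a number of a shift or a turn outside -1 to 1 is refused whole. A call with a gripper value outside its range is refused whole. The fingers move at their own pace and stop on an object; the grip force is fixed at half the most. Time passes only in rows, so rows that repeat a pose let the fingers close. It gives the time, the measured TCP pose, the force and the opening at its end, in the units of the state.
- sense(): the state, without advancing time (a new reading comes with each control period).
- camera(name): name is "side" or "top"; returns (picture, depth): 384x512x3 uint8, red, green, blue; 384x512 float32, m along the optical axis (not along the pixel's ray), 0 where there is no reading.
- camera_model(name): a dict with "fx", "fy", "cx", "cy" (pixels), "rvec" (rotation vector, rad) and "tvec" (3), from world to camera coordinates, as OpenCV has them. Camera axes: x right, y down, z forward; pixel columns grow to the right and rows downward; lengths in m; the calibration is good to about 2 mm. A picture is of the moment at which its call begins. camera_model takes no time and is no camera call.
- finish_job(): hands the job in, once; it reports no verdict.
The state is a dict: "time": time; "joint_pos": joint angles; "joint_velocities": joint speeds; "joint_torque": joint torques, N m; "tool_pos": TCP position; "eef_rot": TCP orientation; "ft_force": force on the tool from outside, world axes, zero at the start; "torque": the same for the moment, N m; "grip_width": finger opening in m.
Only numpy, scipy, OpenCV 4.12 (cv2) and the standard library are available. Lean on these libraries where they do the work, as an engineer would, in place of code of your own. Each camera call takes 0.05 s, during which the arm holds its last target.

## Working session

There is one attempt and no reset: what is moved stays moved. The work goes in short steps, Python scripts to look and compute and a shell command to move; the robot and the scene stay as the last step left them, time stands still between calls to the robot, and variables do not carry over. Pictures are saved under pics/ and viewed, and the job is handed in when it is done.

```bash
ls; mkdir -p pics; python3 - <<'E'
from plant import *
import cv2,numpy as np
print(sense())
for n in("side","top"):
    p,d=camera(n); print(n,camera_model(n)); cv2.imwrite(f"pics/{n}0.png",p[:,:,::-1]); np.savez(f"pics/{n}0.npz",p=p,d=d)
E
```

```text
pics
{'time': 0.0, 'joint_pos': array([67.89452764, 26.83505382, -0.66467694, 91.88129275,  0.34323787,
       61.38577193, -3.22376745]), 'joint_velocities': array([-0.08765214, -0.03668722, -0.0040326 ,  0.10685572, -0.07651019,
       -0.0062608 ,  0.05301006]), 'joint_torque': array([-7.92779665e-04, -5.20573711e+01, -1.28242437e-02, -2.43746531e+01,
       -5.64931647e-02,  1.72364776e-02,  1.70102198e-04]), 'tool_pos': array([ 0.21822825, -0.61165109,  0.21364837]), 'eef_rot': array([ 1.79993388e+02,  9.99214057e-02, -7.03602907e+01]), 'ft_force': array([ 1.18143053, -0.23011543,  0.27030393]), 'torque': array([-0.00365645, -0.01486649, -0.00213031]), 'grip_width': 0.09159864433987785}
side {'fx': 389.25737625692057, 'fy': 389.25737625692057, 'cx': 254.0889648860105, 'cy': 194.10691116166518, 'rvec': array([ 0.3227025 , -2.71270869,  1.36022494]), 'tvec': array([0.52933816, 0.17598048, 0.82170751])}
top {'fx': 384.1180011822144, 'fy': 384.1180011822144, 'cx': 260.2165745057082, 'cy': 196.6034212502539, 'rvec': array([ 2.13404027, -2.15512837,  0.15819904]), 'tvec': array([-0.06763785,  0.5737165 ,  0.93462053])}
```

View pics/side0.png

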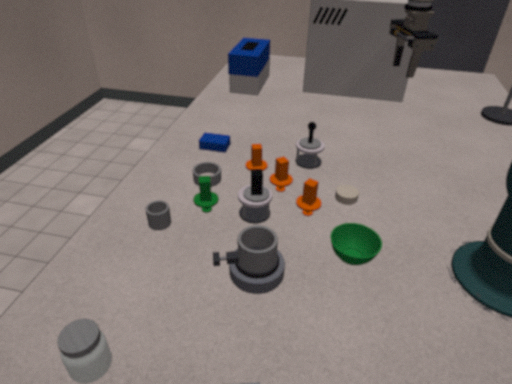

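View pics/top0.png

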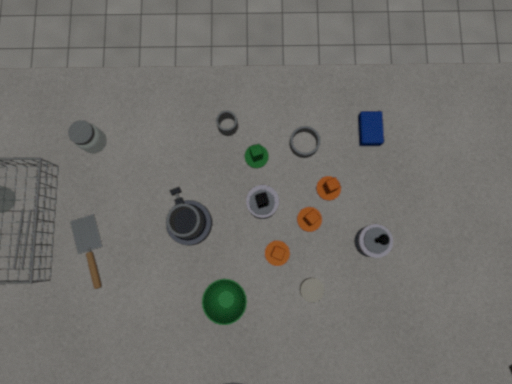

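The side view has the wanted tool at (257,185) in its stand (255,197), the nest and ring at (258,240), and the screw knob at (217,258). In the top view the stand is at (262,202), the ring at (184,218), and the screw at (176,191). The ball-handled tool at top (376,240) is the decoy. Next I'll enlarge and measure.

```bash
cat > h.py <<'E'
import numpy as np,cv2
from plant import *
def cam(n):
    m=camera_model(n);R=cv2.Rodrigues(np.array(m['rvec'],float))[0];t=np.array(m['tvec'],float)
    K=np.array([[m['fx'],0,m['cx']],[0,m['fy'],m['cy']],[0,0,1]]);return K,R,t
def ray(n,uv,z):
    K,R,t=cam(n);uv=np.atleast_2d(np.array(uv,float))
    d=(R.T@np.linalg.inv(K)@np.c_[uv,np.ones(len(uv))].T).T;c=-R.T@t
    return c+d*((z-c[2])/d[:,2])[:,None]
def proj(n,X):
    K,R,t=cam(n);p=(K@(R@np.atleast_2d(X).T+t[:,None])).T;return p[:,:2]/p[:,2:]
def cloud(n,d):
    K,R,t=cam(n);v,u=np.mgrid[:384,:512];P=np.stack([u,v,np.ones_like(u)],-1).reshape(-1,3)@np.linalg.inv(K).T*d.reshape(-1,1)
    return ((P-t)@R).reshape(384,512,3)
def circ(P):
    A=np.c_[2*P,np.ones(len(P))];s=np.linalg.lstsq(A,(P**2).sum(1),rcond=None)[0];return s[:2],np.sqrt(s[2]+s[0]**2+s[1]**2)
E
python3 - <<'E'
from h import *
for n in("side","top"):
    f=np.load(f"pics/{n}0.npz");p=f['p'];C=cloud(n,f['d']); print(n,-cam(n)[1].T@cam(n)[2], (f['d']>0).mean())
    r=(slice(160,300),slice(190,310)) if n=="side" else (slice(170,260),slice(155,290))
    cv2.imwrite(f"pics/{n}0z.png",cv2.resize(p[r][:,:,::-1],None,fx=5 if n=="top" else 4,fy=5 if n=="top" else 4,interpolation=cv2.INTER_CUBIC))
    for uv in [(262,200),(184,205),(176,191),(262,213)] if n=="top" else [(257,172),(258,232),(217,258)]: print(uv,C[uv[1],uv[0]])
print(ray("top",[262,202],.062),ray("top",[184,219],.1),ray("top",[262,200],.128),ray("top",[176,191],.052))
print(ray("side",[255,196],.062),ray("side",[258,236],.1),ray("side",[257,171],.128),ray("side",[217,258],.052))
E
```

```text
side [0.39852619 0.66022639 0.62581887] 0.9960988362630209
(257, 172) [ 0.5557016  -0.07295023  0.1281773 ]
(258, 232) [0.51811189 0.07937346 0.0847824 ]
(217, 258) [0.58566161 0.14736957 0.0605243 ]
top [ 0.42936051 -0.07287845  1.00875137] 0.9958953857421875
(262, 200) [ 0.55258302 -0.07730168  0.12600374]
(184, 205) [0.54623622 0.10902056 0.09829306]
(176, 191) [0.58683765 0.1376062  0.0590019 ]
(262, 213) [ 0.52821934 -0.07724779  0.06959374]
[[ 0.55649626 -0.07756997  0.062     ]] [[0.51254838 0.10802957 0.1       ]] [[ 0.55230436 -0.07729168  0.128     ]] [[0.58799863 0.13915797 0.052     ]]
[[ 0.55818577 -0.0678279   0.062     ]] [[0.51219016 0.10706546 0.1       ]] [[ 0.55668553 -0.07729093  0.128     ]] [[0.5884835 0.139636  0.052    ]]
```

View pics/side0z.png

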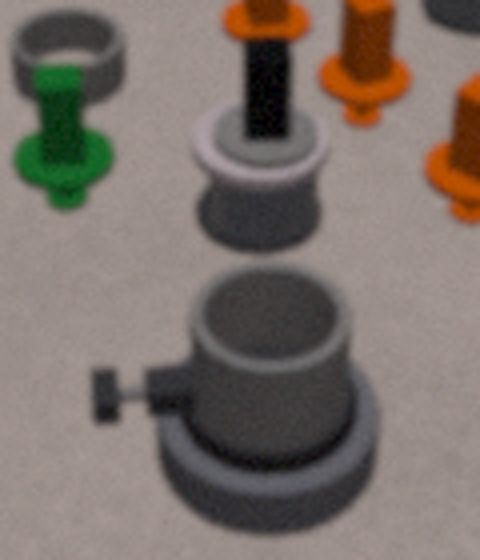

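View pics/top0z.png

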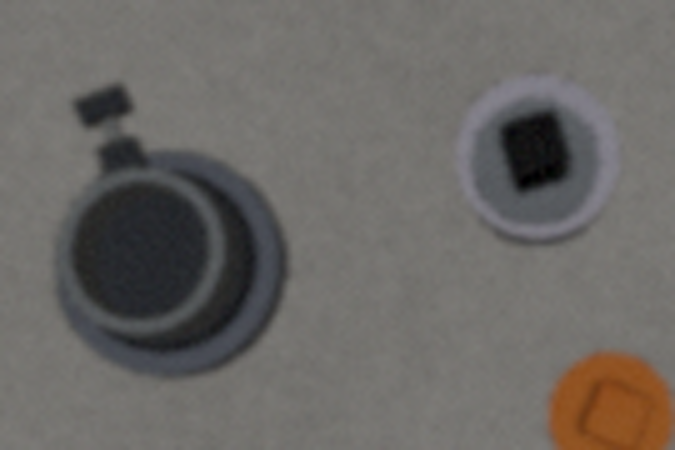

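The zoom shows the black square handle in the lilac stand ring, with the clamp screw up and left of the ring. Next come precise fits.

```bash
cat > m.py <<'E'
from h import *
f=np.load("pics/top0.npz");p=f['p'].astype(int);C=cloud("top",f['d'])
hsv=cv2.cvtColor(f['p'],cv2.COLOR_RGB2HSV)
def big(m):
    c,_=cv2.findContours(m.astype(np.uint8),cv2.RETR_EXTERNAL,cv2.CHAIN_APPROX_NONE);return max(c,key=cv2.contourArea)[:,0]
U,V=np.meshgrid(np.arange(512),np.arange(384))
w=(abs(U-262)<26)&(abs(V-202)<26)
print("bg",p[240,230],"ring",p[202,276],p[187,262],"rim",p[235,183],"rimtopedge",p[217,171],p[217,199])
for uv in [(262,187),(262,218),(247,202),(278,202)]:print(uv,C[uv[1],uv[0]])
# stand: height mask
m=w&(C[...,2]>.045)
c=big(m);P=ray("top",c,.062)[:,:2];print("stand by height",circ(P))
# stand: by 3d points of ring
sat=p[...,2]-p[...,1]
m=w&(sat>6);c=big(m);P=ray("top",c,.062)[:,:2];print("stand by colour",circ(P),m.sum())
# handle
m=w&(p.sum(2)<110)
print("dark n",m.sum()); ys,xs=np.nonzero(m)
Q=C[m];t=Q[Q[:,2]>.118];print("handle top",t[:,:2].mean(0),t[:,2].mean(),len(t),np.ptp(t,axis=0))
c=big(m&(C[...,2]>.118));P=ray("top",c,.128)[:,:2];print("minrect",cv2.minAreaRect((P*1000).astype(np.float32)))
# rim
w=(abs(U-184)<30)&(abs(V-218)<30)
m=w&(C[...,2]>.092);c=big(m);P=ray("top",c,.1)[:,:2];print("rim",circ(P),m.sum())
q=C[m];print(circ(q[:,:2]),q[:,2].mean(),len(q))
# screw knob
w=(abs(U-176)<8)&(abs(V-191)<6);m=w&(p.sum(2)<200);q=C[m];print("knob",q.mean(0),m.sum(),q.max(0),q.min(0))
c=np.argwhere(m)[:,::-1];print(ray("top",c.mean(0),.052), c.mean(0))
E
python3 m.py
```

```text
bg [118 116 110] ring [125 122 132] [127 127 137] rim [83 86 88] rimtopedge [42 41 38] [73 76 77]
(262, 187) [ 0.59401637 -0.07795497  0.06388072]
(262, 218) [ 0.52164895 -0.07740067  0.00727122]
(247, 202) [ 0.55707078 -0.04021856  0.06047484]
(278, 202) [ 0.55636816 -0.11744527  0.06001607]
stand by height (array([ 0.55976097, -0.07836291]), np.float64(0.04067853099347425))
stand by colour (array([ 0.55985458, -0.07775197]), np.float64(0.03848078196461043)) 277
dark n 141
handle top [ 0.55492875 -0.07609734] 0.1267607601971896 125 [0.0281952  0.02564889 0.01312744]
minrect ((554.9970092773438, -76.05465698242188), (26.609933853149414, 25.668060302734375), 17.56268310546875)
rim (array([0.51112955, 0.11016031]), np.float64(0.03888607034031883)) 321
(array([0.48313473, 0.04632357]), np.float64(0.0817446288704243)) 0.13834542365782465 321
knob [0.58731927 0.13933697 0.05841016] 55 [0.59705861 0.15290488 0.06207571] [0.57926397 0.12745677 0.04738866]
[[0.5883867  0.14077303 0.052     ]] [175.36363636 190.85454545]
```

```bash
cat > ms.py <<'E'
from h import *
f=np.load("pics/side0.npz");p=f['p'].astype(int);C=cloud("side",f['d'])
U,V=np.meshgrid(np.arange(512),np.arange(384))
def big(m):
    c,_=cv2.findContours(m.astype(np.uint8),cv2.RETR_EXTERNAL,cv2.CHAIN_APPROX_NONE);return max(c,key=cv2.contourArea)[:,0]
w=(abs(U-256)<26)&(abs(V-190)<28)
sat=p[...,2]-p[...,1]
m=w&(sat>6);c=big(m);print("stand col n",m.sum());P=ray("side",c,.062)[:,:2];print(circ(P))
m=w&(p.sum(2)<110);c=big(m);print(cv2.minAreaRect(c), c.min(0),c.max(0))
Q=C[m];print("dark z",Q[:,2].min(),Q[:,2].max())
top=c[c[:,1]<=c[:,1].min()+1];print(top.mean(0))
w=(abs(U-258)<26)&(abs(V-238)<28);m=w&(C[...,2]>.093);print("rim n",m.sum());c=big(m)
P=ray("side",c,.1)[:,:2];print(circ(P));print(C[m][:,:2].mean(0))
E
python3 ms.py
```

```text
stand col n 54
(array([0.15289878, 0.00221894]), np.float64(0.4015829596775128))
((256.5, 181.5), (23.0, 9.0), 90.0) [252 170] [261 193]
dark z 0.07487252414692533 0.12894400111727375
[256.         170.18181818]
rim n 438
(array([0.51123155, 0.11643179]), np.float64(0.04038828310125311))
[0.5062739 0.1386512]
```

```bash
cat > bore.py <<'E'
from h import *
def bore(n,img,seed,thr,z=.1):
    g=cv2.cvtColor(img,cv2.COLOR_RGB2GRAY); s=4
    G=cv2.GaussianBlur(cv2.resize(g,None,fx=s,fy=s,interpolation=cv2.INTER_CUBIC),(0,0),2)
    m=(G<thr).astype(np.uint8);_,L=cv2.connectedComponents(m);k=L[int(seed[1]*s),int(seed[0]*s)]
    c,_=cv2.findContours((L==k).astype(np.uint8),cv2.RETR_EXTERNAL,cv2.CHAIN_APPROX_NONE);c=max(c,key=cv2.contourArea)[:,0]
    P=ray(n,(c+.5)/s-.5,z)[:,:2];ce,r=circ(P);res=np.hypot(*(P-ce).T)-r
    return ce,r,res.std(),np.ptp(P,axis=0)
if __name__=="__main__":
    for n,seed in(("top",(183,218)),("side",(258,240))):
        im=np.load(f"pics/{n}0.npz")['p'];g=im[...,1]
        print(n,g[seed[1],seed[0]-25:seed[0]+30])
        for t in (58,62,66,70,75,80,85):print(t,bore(n,im,seed,t))
E
python3 bore.py
```

```text
top [116 117 116 115 118 117 115 105  95  88  85  65  50  39  45  42  39  39
  42  42  36  40  38  38  40  41  37  41  44  42  40  35  40  40  40  39
  41  44  60  81  85  76  51  39  37  35  33  43  60  76  76  74  62  69
  93]
58 (array([0.51106151, 0.11136895]), np.float64(0.03156537042360951), np.float64(0.00028009940917765196), array([0.06307064, 0.06350486]))
62 (array([0.51108949, 0.11138134]), np.float64(0.03203543719376616), np.float64(0.0002617625181884492), array([0.0642416 , 0.06411823]))
66 (array([0.51110195, 0.11138727]), np.float64(0.03247709717660938), np.float64(0.00024176617245036543), array([0.06541256, 0.06474682]))
70 (array([0.51114562, 0.11138332]), np.float64(0.0329353436968852), np.float64(0.00024676604489814324), array([0.06602436, 0.06592373]))
75 (array([0.51117336, 0.11139334]), np.float64(0.03355421197945459), np.float64(0.0002477240665587602), array([0.0672129, 0.0671094]))
80 (array([0.51117456, 0.11139196]), np.float64(0.034302335481946014), np.float64(0.0002862263112887563), array([0.06891414, 0.06937906]))
85 (array([0.5064047 , 0.09636402]), np.fl
[... 588 characters left out ...]
67059 ]))
66 (array([0.51185946, 0.11359046]), np.float64(0.02928873173259715), np.float64(0.000753718733718168), array([0.06119778, 0.05882307]))
70 (array([0.51206234, 0.11342452]), np.float64(0.030028604744064852), np.float64(0.0006127707618199616), array([0.06219805, 0.06021548]))
75 (array([0.51216583, 0.11327537]), np.float64(0.03076160235353657), np.float64(0.0004943960173820246), array([0.06319038, 0.06172301]))
80 (array([0.512282  , 0.11321132]), np.float64(0.03142180819400661), np.float64(0.0004175941907120568), array([0.06426657, 0.06310802]))
85 (array([0.51234548, 0.11317178]), np.float64(0.032030429437455064), np.float64(0.0003437715115709365), array([0.0651425 , 0.06449324]))
```

```bash
cat > st.py <<'E'
from h import *
s=4
def up(n,k=0):
    im=np.load(f"pics/{n}{k}.npz")['p'];return cv2.GaussianBlur(cv2.resize(im,None,fx=s,fy=s,interpolation=cv2.INTER_CUBIC),(0,0),3).astype(int)
def box(m,u,v,h):
    o=np.zeros(m.shape,np.uint8);o[(v-h)*s:(v+h)*s,(u-h)*s:(u+h)*s]=m[(v-h)*s:(v+h)*s,(u-h)*s:(u+h)*s];return o
def big(m,thr=0):
    c,_=cv2.findContours(m,cv2.RETR_EXTERNAL,cv2.CHAIN_APPROX_NONE);return (max(c,key=cv2.contourArea)[:,0]+.5)/s-.5
if __name__=="__main__":
  for n,(u,v),hd in(("top",(262,202),(262,200)),("side",(255,196),(257,180))):
    I=up(n);d=I[...,2]-I[...,0]
    bl=I[...,2]-I[...,1]
    print(n,"centre d",d[v*s,(u-24)*s:(u+24)*s:8])
    for t in ((2,4,6) if n=="top" else (-2,0,2)):
        m=box(d>t,u,v,24);c=big(m);P=ray(n,c,.062)[:,:2];P=cv2.convexHull((P*1e4).astype(np.int32))[:,0]/1e4
        ce,r=circ(P);print(t,ce,r,(np.hypot(*(P-ce).T)-r).std())
    g=I.sum(2)
    for t in(130,160,190):
        m=box(g<t,hd[0],hd[1],13 if n=="top" else 14);c=big(m)
        P=(ray(n,c,.128)[:,:2]*1000).astype(np.float32)
        print("h",t,cv2.minAreaRect(P),np.round(cv2.approxPolyDP(P.reshape(-1,1,2),3,True)[:,0],1).tolist())
    cv2.imwrite(f"pics/{n}_d.png",np.clip(128+d*6,0,255).astype(np.uint8)[(v-30)*s:(v+30)*s,(u-30)*s:(u+30)*s])
E
python3 st.py
```

```text
top centre d [-5 -5 -6 -5  0  6  7  7  7  5  3  0  1  4  0  3  6  7  7  7  5 -4 -5 -6]
2 [ 0.55941899 -0.07784148] 0.04039697030585847 0.0004980375807513783
4 [ 0.55963662 -0.07796269] 0.039101054943247185 0.00039432241514971865
6 [ 0.56048062 -0.07824438] 0.03673163245433311 0.0007194709547999243
h 130 ((552.8406982421875, -76.57422637939453), (31.701650619506836, 26.429996490478516), 16.326337814331055) [[569.5, -83.5999984741211], [562.7000122070312, -62.0], [535.2000122070312, -69.9000015258789], [543.7000122070312, -90.19999694824219]]
h 160 ((552.9485473632812, -76.59125518798828), (33.40043640136719, 28.23310089111328), 16.08550262451172) [[570.7000122070312, -83.5999984741211], [562.0999755859375, -60.900001525878906], [534.5999755859375, -69.30000305175781], [542.5, -90.80000305175781], [554.2000122070312, -90.9000015258789]]
h 190 ((552.955810546875, -76.5775146484375), (35.128265380859375, 29.98089027404785), 15.658294677734375) [[571.2999877929688, -84.19999694824219], [563.2999877929688, -60.29999923706055], [533.5, -69.30000305175781], [542.5, -91.9000015258789]]
side c
[... 611 characters left out ...]
40625, 5.5], [543.4000244140625, -64.0999984741211]]
h 160 ((549.1681518554688, -39.062992095947266), (23.609573364257812, 96.0854721069336), 12.992827415466309) [[554.4000244140625, -87.19999694824219], [570.4000244140625, -78.69999694824219], [548.5999755859375, 10.100000381469727], [528.7999877929688, 3.200000047683716], [548.4000244140625, -84.30000305175781]]
h 190 ((549.6224365234375, -40.00078201293945), (25.31314468383789, 98.11752319335938), 13.11103343963623) [[563.4000244140625, -87.0999984741211], [571.7999877929688, -79.4000015258789], [550.7999877929688, 7.900000095367432], [528.4000244140625, 5.0], [547.0999755859375, -83.5999984741211], [551.2999877929688, -89.0999984741211]]
```

Measured:

| Item | Top view | Side view |
|---|---|---|
| Rim centre | (0.511, 0.111) | (0.512, 0.113) |
| Screw direction | about 20.5° | about 19–20° |
| Handle | (0.555, -0.076), sides at about 17° | x about 0.556 |
| Stand | (0.5596, -0.078) | not usable |

The sizes come out right (bore radius 33 mm, stand radius about 40 mm, handle 28 mm). I'll move above the handle.

```bash
python3 -m creep '{"grip":[1,1,1,1,1,1],"delta_pos":[[0.07,0.11,0],[0.18,0.29,0],[0.29,0.46,0],[0.4,0.63,0],[0.5,0.8,0],[0.56,0.89,0]],"turn":[[0,0,-0.014],[0,0,-0.014],[0,0,-0.014],[0,0,-0.014],[0,0,-0.014],[0,0,-0.014]]}'
python3 -m creep '{"grip":[1,1,1,1,1,1],"delta_pos":[[0.11,0.18,0],[0.22,0.36,0],[0.33,0.53,0],[0.44,0.71,0],[0.56,0.89,0],[0.56,0.89,0]],"turn":[[0,0,0],[0,0,0],[0,0,0],[0,0,0],[0,0,0],[0,0,0]]}'
python3 -m creep '{"grip":[1,1,1,1,1,1,1],"delta_pos":[[0.11,0.18,0],[0.22,0.36,0],[0.33,0.53,0],[0.44,0.71,0],[0.52,0.83,0],[0.56,0.89,0],[0.56,0.89,0]],"turn":[[0,0,0],[0,0,0],[0,0,0],[0,0,0],[0,0,0],[0,0,0],[0,0,0]]}'
```

```text
time: 0.6
tool_pos: [0.3329, -0.4295, 0.2143]
eef_rot: [-179.9, 0.1, -72.6]
ft_force: [-1.0, 0.7, 0.3]
grip_width: 0.092
time: 1.1
tool_pos: [0.4467, -0.2481, 0.2147]
eef_rot: [-179.8, 0.1, -72.2]
ft_force: [0.8, 0.4, -0.4]
grip_width: 0.0922
time: 1.68
tool_pos: [0.5558, -0.0739, 0.2142]
eef_rot: [-180.0, 0.1, -72.5]
ft_force: [-0.5, 1.0, 0.3]
grip_width: 0.0919
```

```bash
python3 -m creep '{"grip":[1,1,1,1,1,1,1],"delta_pos":[[0,-0.01,-0.1],[0,-0.01,-0.2],[0,-0.01,-0.3],[0,-0.01,-0.4],[0,-0.01,-0.47],[0,-0.01,-0.5],[0,-0.01,-0.5]],"turn":[[0,0,-0.003],[0,0,-0.003],[0,0,-0.003],[0,0,-0.003],[0,0,-0.003],[0,0,-0.003],[0,0,-0.003]]}'
python3 - <<'E'
from h import *
for n in("side","top"):
    p,d=camera(n); np.savez(f"pics/{n}1.npz",p=p,d=d)
    r=(slice(130,230),slice(200,310)) if n=="side" else (slice(150,250),slice(210,320))
    cv2.imwrite(f"pics/{n}1.png",cv2.resize(p[r][:,:,::-1],None,fx=5,fy=5,interpolation=cv2.INTER_CUBIC))
E
```

```text
time: 2.27
tool_pos: [0.5528, -0.0816, 0.1131]
eef_rot: [179.8, 0.0, -73.5]
ft_force: [0.5, -0.5, 0.1]
grip_width: 0.092
```

View pics/side1.png

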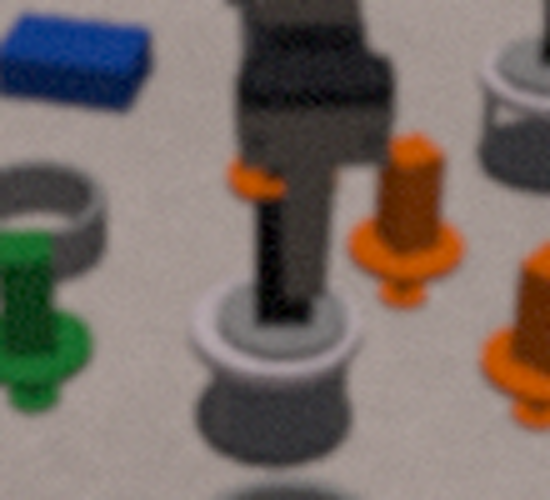

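The front finger sits to the right of the handle at (310,230) in the crop. That fits the 106° jaw axis, so the tool is between the fingers. I'll check where the arm has settled before descending.

```bash
python3 -c "
from plant import *
s=sense();print(s['time'],s['tool_pos'],s['eef_rot'],s['ft_force'])"
```

```text
2.3667 [ 0.55448219 -0.08103513  0.11503722] [-1.79991250e+02 -2.37360155e-02 -7.34780094e+01] [-0.68255442  0.30563188  0.32268804]
```

View pics/top1.png

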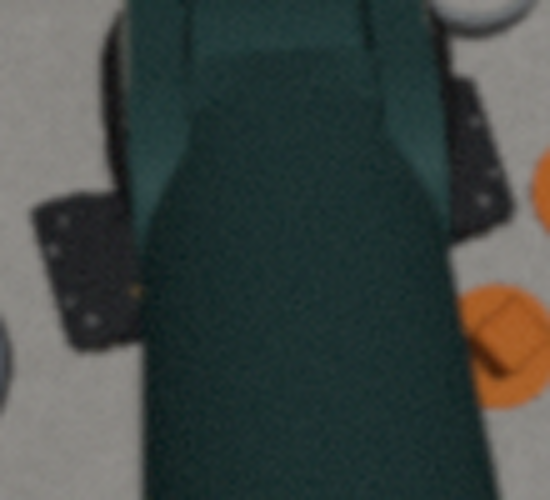

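The top view is blocked by the arm, which stands well clear of its neighbours. Descending and gripping.

```bash
python3 -m creep '{"grip":[1,1,1,1,1],"delta_pos":[[0.005,0.02,-0.05],[0.005,0.02,-0.1],[0.005,0.02,-0.14],[0.005,0.02,-0.16],[0.005,0.02,-0.16]],"turn":[[0,0,0],[0,0,0],[0,0,0],[0,0,0],[0,0,0]]}'
python3 -m creep '{"grip":[-1,-1,-1,-1,-1,-1,-1,-1,-1,-1,-1,-1],"delta_pos":[[0,0,0],[0,0,0],[0,0,0],[0,0,0],[0,0,0],[0,0,0],[0,0,0],[0,0,0],[0,0,0],[0,0,0],[0,0,0],[0,0,0]],"turn":[[0,0,0],[0,0,0],[0,0,0],[0,0,0],[0,0,0],[0,0,0],[0,0,0],[0,0,0],[0,0,0],[0,0,0],[0,0,0],[0,0,0]]}'
python3 -c "
from plant import *
s=sense();print(s['time'],s['tool_pos'],s['eef_rot'],s['ft_force'],s['torque'])"
```

```text
time: 2.78
tool_pos: [0.5545, -0.0761, 0.0812]
eef_rot: [179.9, 0.1, -73.4]
ft_force: [0.1, -0.0, -0.7]
grip_width: 0.0919
time: 3.78
tool_pos: [0.5555, -0.0763, 0.0826]
eef_rot: [-180.0, -0.0, -73.4]
ft_force: [0.3, -0.6, 0.3]
grip_width: 0.028
3.7833 [ 0.555474   -0.07627738  0.08262763] [-1.79998641e+02 -7.28902288e-03 -7.34246480e+01] [ 0.27422279 -0.62241675  0.30014997] [-0.04823418  0.04627655  0.00697216]
```

Gripped with the opening at 28.0 mm, and TCP minus blade is 51 mm. Lifting, then partway across, followed by a look.

```bash
python3 -m creep '{"grip":[-1,-1,-1,-1,-1,-1,-1,-1],"delta_pos":[[0,0,0.02],[0,0,0.08],[0,0,0.16],[0,0,0.26],[0,0,0.36],[0,0,0.46],[0,0,0.5],[0,0,0.5]],"turn":[[0,0,0],[0,0,0],[0,0,0],[0,0,0],[0,0,0],[0,0,0],[0,0,0],[0,0,0]]}'
python3 -m creep '{"grip":[-1,-1,-1,-1,-1,-1,-1,-1],"delta_pos":[[-0.01,0.06,0],[-0.01,0.18,0],[-0.02,0.32,0],[-0.02,0.46,0],[-0.03,0.58,0],[-0.03,0.67,0],[-0.03,0.7,0],[-0.03,0.7,0]],"turn":[[0,0,0],[0,0,0],[0,0,0],[0,0,0],[0,0,0],[0,0,0],[0,0,0],[0,0,0]]}'
python3 - <<'E'
from h import *
for n in("side",):
    p,d=camera(n); np.savez(f"pics/{n}2.npz",p=p,d=d)
    r=(slice(130,300),slice(180,330))
    cv2.imwrite(f"pics/{n}2.png",cv2.resize(p[r][:,:,::-1],None,fx=3.5,fy=3.5,interpolation=cv2.INTER_CUBIC))
s=sense();print(s['time'],s['tool_pos'],s['eef_rot'],s['ft_force'],s['torque'],s['joint_pos'])
E
```

```text
time: 4.45
tool_pos: [0.5569, -0.0762, 0.1853]
eef_rot: [-179.8, -0.1, -73.4]
ft_force: [0.6, 0.2, -0.9]
grip_width: 0.0278
time: 5.12
tool_pos: [0.5482, 0.0663, 0.1814]
eef_rot: [179.9, 0.1, -73.2]
ft_force: [-0.5, -0.2, -2.7]
grip_width: 0.0276
5.1667 [0.54861404 0.06415269 0.18153574] [ 1.79878291e+02  9.19174424e-03 -7.33346013e+01] [ 0.9743033  -0.59186639 -2.53419701] [-0.04234908 -0.01237314 -0.06921602] [  5.78055797  21.30756005 -19.65417246 106.35635532   8.69777436
  53.91372956 -91.12203778]
```

View pics/side2.png

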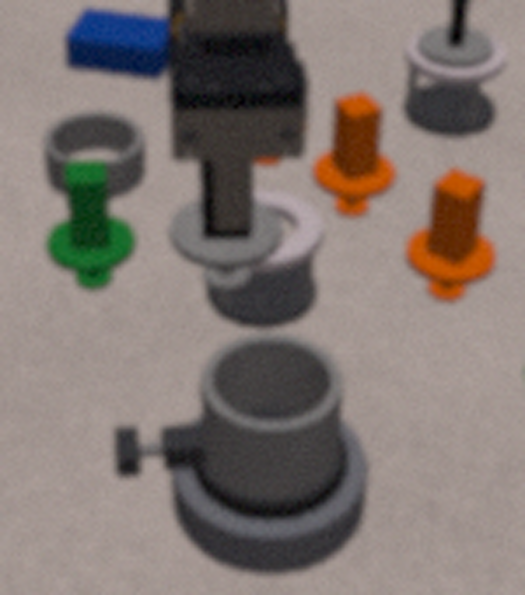

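The tool hangs upright in the jaws, with its flange centred near crop (227,236). I'll check the tool axis against the TCP from the flange outline.

```bash
python3 - <<'E'
from h import *
a,b=[np.array([180+u/3.5-.5+.14,130+236/3.5-.36]) for u in(172,282)]
A,B=ray("side",[a,b],.1655);print(A,B,(A+B)/2,np.linalg.norm(A-B))
print("blade",ray("side",[180+227/3.5,130+278/3.5],.1335))
print(proj("side",[[.5486,.0645,.1655]]),proj("side",[.5486,.0645,.1305]))
I=cv2.imread("pics/side2.png")
s=np.load("pics/side2.npz");C=cloud("side",s['d']);
w=C[190:215,225:265].reshape(-1,3);w=w[(w[:,2]>.155)&(w[:,2]<.172)];print(len(w),w.min(0),w.max(0))
E
```

```text
[0.57766516 0.08176563 0.1655    ] [0.51822396 0.06668581 0.1655    ] [0.54794456 0.07422572 0.1655    ] 0.0613241988959646
blade [[0.54757343 0.07293901 0.1335    ]]
[[245.40744485 194.12302235]] [[245.3911154  207.95126929]]
378 [0.51810203 0.04558761 0.16015852] [0.58120238 0.09979651 0.17189334]
```

```bash
python3 -m creep '{"grip":[-1,-1,-1,-1,-1,-1,-1,-1],"delta_pos":[[0,0.05,0],[-0.01,0.14,0],[-0.015,0.23,0],[-0.015,0.29,-0.03],[-0.015,0.3,-0.07],[-0.015,0.3,-0.1],[-0.015,0.3,-0.11],[-0.015,0.3,-0.11]],"turn":[[0,0,0],[0,0,0],[0,0,0],[0,0,0],[0,0,0],[0,0,0],[0,0,0],[0,0,0]]}'
python3 - <<'E'
from h import *
for n in("side","top"):
    p,d=camera(n); np.savez(f"pics/{n}3.npz",p=p,d=d)
    r=(slice(160,300),slice(190,330)) if n=="side" else (slice(150,260),slice(140,260))
    cv2.imwrite(f"pics/{n}3.png",cv2.resize(p[r][:,:,::-1],None,fx=4,fy=4,interpolation=cv2.INTER_CUBIC))
    s=sense();print(s['time'],s['tool_pos'],s['eef_rot'],s['ft_force'])
E
```

```text
time: 5.83
tool_pos: [0.546, 0.1219, 0.1594]
eef_rot: [179.9, -0.0, -73.6]
ft_force: [-0.1, 0.5, -1.6]
grip_width: 0.0279
5.8833 [0.54638632 0.12221727 0.16001369] [ 1.79924849e+02 -3.04880471e-02 -7.35429873e+01] [-0.70827249 -0.37721809 -2.70711355]
5.9333 [0.54667045 0.12251765 0.16046349] [ 1.79977827e+02 -2.71052377e-02 -7.35316450e+01] [-0.37864533 -0.17552581 -1.29454696]
```

View pics/side3.png

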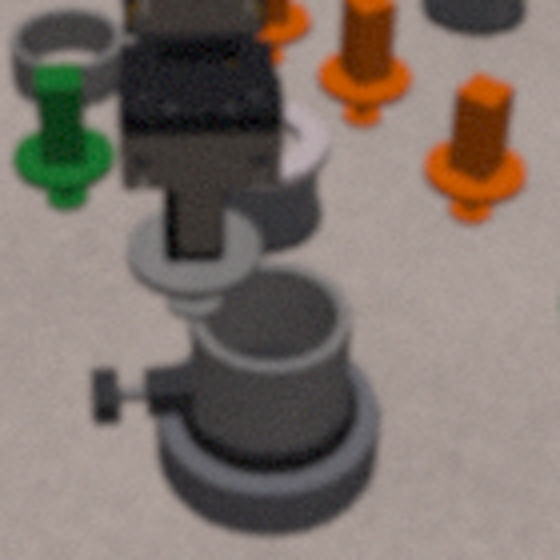

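The blade hovers over the rim on the screw side, at crop (200,300). Pressing down straight to about 10 mm.

```bash
python3 -m creep '{"grip":[-1,-1,-1,-1,-1,-1,-1,-1,-1,-1,-1,-1],"delta_pos":[[0,0.01,-0.01],[0,0.01,-0.02],[0,0.01,-0.03],[0,0.01,-0.04],[0,0.01,-0.05],[0,0.01,-0.06],[0,0.01,-0.07],[0,0.01,-0.08],[0,0.01,-0.09],[0,0.01,-0.095],[0,0.01,-0.095],[0,0.01,-0.095]],"turn":[[0,0,0],[0,0,0],[0,0,0],[0,0,0],[0,0,0],[0,0,0],[0,0,0],[0,0,0],[0,0,0],[0,0,0],[0,0,0],[0,0,0]]}'
python3 - <<'E'
from h import *
from bore import bore
for n in("side","top"):
    p,d=camera(n); np.savez(f"pics/{n}4.npz",p=p,d=d)
    s=sense();print(s['time'],s['tool_pos'],s['eef_rot'],s['ft_force'])
    r=(slice(160,300),slice(190,330))
    if n=="side":cv2.imwrite(f"pics/{n}4.png",cv2.resize(p[r][:,:,::-1],None,fx=4,fy=4,interpolation=cv2.INTER_CUBIC))
E
```

```text
time: 6.93
tool_pos: [0.5465, 0.1258, 0.1417]
eef_rot: [180.0, -0.0, -73.4]
ft_force: [-1.2, -0.7, 1.5]
grip_width: 0.0279
6.9833 [0.5464647  0.12576771 0.14170168] [ 1.79996507e+02 -8.44451501e-03 -7.34212958e+01] [-0.47631763 -0.72608136  0.82287626]
7.0333 [0.54647018 0.12575452 0.14172106] [-1.79999363e+02 -7.93648413e-03 -7.34269715e+01] [-1.17264658  0.25570487  2.01558571]
```

View pics/side4.png

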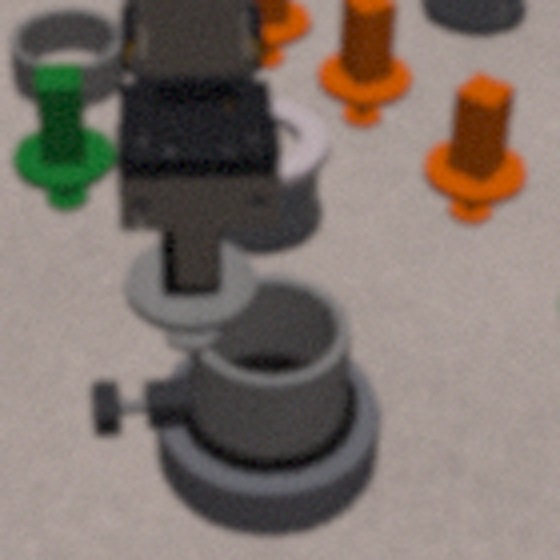

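The nest sank about 8–9 mm (the knob moved from 395 to 408 in the crop). Force is about 3.2 N above tare, which fits. Next, the numbers for the turn.

```bash
python3 - <<'E'
import numpy as np
c=np.array([.5115,.1116]);p=np.array([.5465,.1258])
for k in range(6):
    th=np.radians(22+60*k+5*np.arange(1,13));q=c+.0365*np.c_[np.cos(th),np.sin(th)]
    print(k,np.round((q-p)/.2,3).tolist());p=q[-1]
E
```

```text
0 [[-0.012, 0.012], [-0.02, 0.026], [-0.029, 0.039], [-0.039, 0.051], [-0.051, 0.062], [-0.063, 0.073], [-0.076, 0.082], [-0.089, 0.09], [-0.104, 0.097], [-0.119, 0.103], [-0.134, 0.107], [-0.15, 0.11]]
1 [[-0.016, 0.002], [-0.032, 0.002], [-0.048, 0.0], [-0.063, -0.002], [-0.079, -0.006], [-0.094, -0.012], [-0.108, -0.018], [-0.122, -0.026], [-0.135, -0.035], [-0.148, -0.045], [-0.159, -0.056], [-0.169, -0.068]]
2 [[-0.009, -0.013], [-0.017, -0.027], [-0.024, -0.041], [-0.03, -0.056], [-0.034, -0.071], [-0.037, -0.087], [-0.038, -0.103], [-0.039, -0.119], [-0.037, -0.135], [-0.035, -0.15], [-0.031, -0.166], [-0.025, -0.181]]
3 [[0.007, -0.014], [0.014, -0.028], [0.023, -0.041], [0.034, -0.054], [0.045, -0.065], [0.057, -0.075], [0.07, -0.085], [0.084, -0.093], [0.098, -0.1], [0.113, -0.105], [0.128, -0.109], [0.144, -0.112]]
4 [[0.016, -0.002], [0.032, -0.002], [0.048, -0.0], [0.063, 0.002], [0.079, 0.006], [0.094, 0.012], [0.108, 0.018], [0.122, 0.026], [0.135, 0.035], [0.148, 0.045], [0.159, 0.056], [0.169, 0.068]]
5 [[0.009, 0.013], [0.017, 0.027], [0.024, 0.041], [0.03, 0.056], [0.034, 0.071], [0.037, 0.087], [0.038, 0.103], [0.039, 0.119], [0.037, 0.135], [0.035, 0.15], [0.031, 0.166], [0.025, 0.181]]
```

```bash
python3 -m creep '{"grip":[-1,-1,-1,-1,-1,-1,-1,-1,-1,-1,-1,-1],"delta_pos":[[-0.01,0.012,-0.003],[-0.02,0.026,-0.003],[-0.029,0.039,-0.003],[-0.039,0.051,-0.003],[-0.051,0.062,-0.003],[-0.063,0.073,-0.003],[-0.076,0.082,-0.003],[-0.089,0.09,-0.003],[-0.104,0.097,-0.003],[-0.119,0.103,-0.003],[-0.134,0.107,-0.003],[-0.15,0.11,-0.003]],"turn":[[0,0,0],[0,0,0],[0,0,0],[0,0,0],[0,0,0],[0,0,0],[0,0,0],[0,0,0],[0,0,0],[0,0,0],[0,0,0],[0,0,0]]}'
python3 -c "
from plant import *
s=sense();print(s['time'],s['tool_pos'],s['eef_rot'],s['ft_force'],s['torque'],s['joint_pos'].round(1))"
```

```text
time: 8.03
tool_pos: [0.5163, 0.1481, 0.1411]
eef_rot: [-180.0, 0.0, -73.4]
ft_force: [2.0, 0.4, 1.9]
grip_width: 0.0278
8.0333 [0.51627216 0.14810974 0.14108136] [-1.79975241e+02  1.31522644e-02 -7.34175439e+01] [1.96328013 0.3597645  1.86481277] [-0.04201515 -0.5342293  -0.01976537] [  -2.6   23.1  -20.8  110.3   10.7   48.4 -102.5]
```

```bash
python3 -m creep '{"grip":[-1,-1,-1,-1,-1,-1,-1,-1,-1,-1,-1,-1],"delta_pos":[[-0.016,0.002,0],[-0.032,0.002,0],[-0.048,0,0],[-0.063,-0.002,0],[-0.079,-0.006,0],[-0.094,-0.012,0],[-0.108,-0.018,0],[-0.122,-0.026,0],[-0.135,-0.035,0],[-0.148,-0.045,0],[-0.159,-0.056,0],[-0.169,-0.068,0]],"turn":[[0,0,0],[0,0,0],[0,0,0],[0,0,0],[0,0,0],[0,0,0],[0,0,0],[0,0,0],[0,0,0],[0,0,0],[0,0,0],[0,0,0]]}'
python3 - <<'E'
from h import *
for n in("side",):
    p,d=camera(n); np.savez(f"pics/{n}5.npz",p=p,d=d)
    s=sense();print(s['time'],s['tool_pos'],s['eef_rot'],s['ft_force'])
    r=(slice(160,300),slice(190,330))
    cv2.imwrite(f"pics/{n}5.png",cv2.resize(p[r][:,:,::-1],None,fx=4,fy=4,interpolation=cv2.INTER_CUBIC))
E
```

```text
time: 9.03
tool_pos: [0.4823, 0.1342, 0.141]
eef_rot: [180.0, 0.0, -73.4]
ft_force: [1.3, 2.1, 1.3]
grip_width: 0.0277
9.0833 [0.48184878 0.133542   0.14088092] [ 1.79944274e+02 -9.38821963e-03 -7.34425455e+01] [0.29784526 1.13464652 0.15494681]
```

View pics/side5.png

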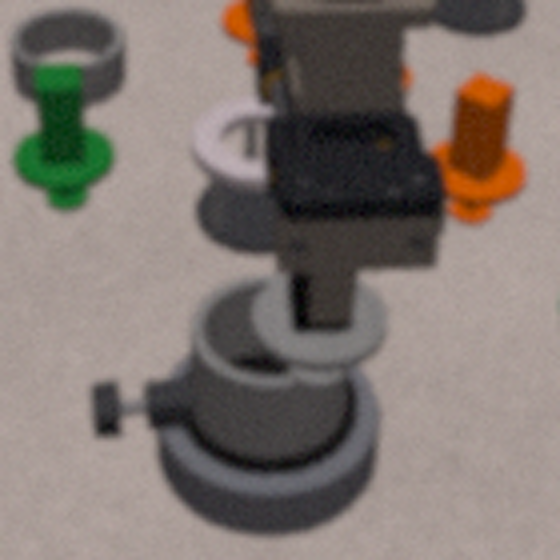

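The blade is on the rim at the near-right and the nest is still sunk (knob at row 408). Continuing.

```bash
python3 -m creep '{"grip":[-1,-1,-1,-1,-1,-1,-1,-1,-1,-1,-1,-1],"delta_pos":[[-0.009,-0.013,0],[-0.017,-0.027,0],[-0.024,-0.041,0],[-0.03,-0.056,0],[-0.034,-0.071,0],[-0.037,-0.087,0],[-0.038,-0.103,0],[-0.039,-0.119,0],[-0.037,-0.135,0],[-0.035,-0.15,0],[-0.031,-0.166,0],[-0.025,-0.181,0]],"turn":[[0,0,0],[0,0,0],[0,0,0],[0,0,0],[0,0,0],[0,0,0],[0,0,0],[0,0,0],[0,0,0],[0,0,0],[0,0,0],[0,0,0]]}'
python3 - <<'E'
from h import *
print(proj("side",[[.588,.14,.052],[.588,.14,.042]]))
def knob(k):
    g=cv2.cvtColor(np.load(f"pics/side{k}.npz")['p'],cv2.COLOR_RGB2GRAY)[240:280,205:224]
    ys,xs=np.nonzero(g[:,:15]<75);return xs.mean()+205,ys.mean()+240,len(xs)
p,d=camera("side");np.savez("pics/side6.npz",p=p,d=d)
for k in(0,3,4,5,6):print(k,knob(k))
s=sense();print(s['time'],s['tool_pos'],s['eef_rot'],s['ft_force'])
E
```

```text
time: 10.08
tool_pos: [0.4773, 0.0976, 0.1408]
eef_rot: [179.9, -0.0, -73.4]
ft_force: [-1.7, 2.0, 2.1]
grip_width: 0.028
[[217.1753079  258.17063269]
 [217.3850401  261.63063709]]
0 (np.float64(216.1818181818182), np.float64(258.90909090909093), 66)
3 (np.float64(216.05), np.float64(258.8), 60)
4 (np.float64(216.20967741935485), np.float64(261.9032258064516), 62)
5 (np.float64(216.28125), np.float64(262.265625), 64)
6 (np.float64(216.28125), np.float64(262.4375), 64)
10.1333 [0.47766669 0.09689823 0.1408389 ] [ 1.79950791e+02 -2.30321045e-02 -7.34742036e+01] [-0.76010155 -0.3251431   1.48972649]
```

Sink from the knob's rise in the image is 8.8, 9.8, then 10.3 mm, which is right on target.

```bash
python3 -m creep '{"grip":[-1,-1,-1,-1,-1,-1,-1,-1,-1,-1,-1,-1],"delta_pos":[[0.007,-0.014,0],[0.014,-0.028,0],[0.023,-0.041,0],[0.034,-0.054,0],[0.045,-0.065,0],[0.057,-0.075,0],[0.07,-0.085,0],[0.084,-0.093,0],[0.098,-0.1,0],[0.113,-0.105,0],[0.128,-0.109,0],[0.144,-0.112,0]],"turn":[[0,0,0],[0,0,0],[0,0,0],[0,0,0],[0,0,0],[0,0,0],[0,0,0],[0,0,0],[0,0,0],[0,0,0],[0,0,0],[0,0,0]]}'
python3 -m creep '{"grip":[-1,-1,-1,-1,-1,-1,-1,-1,-1,-1,-1,-1],"delta_pos":[[0.016,-0.002,0],[0.032,-0.002,0],[0.048,0,0],[0.063,0.002,0],[0.079,0.006,0],[0.094,0.012,0],[0.108,0.018,0],[0.122,0.026,0],[0.135,0.035,0],[0.148,0.045,0],[0.159,0.056,0],[0.169,0.068,0]],"turn":[[0,0,0],[0,0,0],[0,0,0],[0,0,0],[0,0,0],[0,0,0],[0,0,0],[0,0,0],[0,0,0],[0,0,0],[0,0,0],[0,0,0]]}'
python3 -m creep '{"grip":[-1,-1,-1,-1,-1,-1,-1,-1,-1,-1,-1,-1],"delta_pos":[[0.009,0.013,0],[0.017,0.027,0],[0.024,0.041,0],[0.03,0.056,0],[0.034,0.071,0],[0.037,0.087,0],[0.038,0.103,0],[0.039,0.119,0],[0.037,0.135,0],[0.035,0.15,0],[0.031,0.166,0],[0.025,0.181,0]],"turn":[[0,0,0],[0,0,0],[0,0,0],[0,0,0],[0,0,0],[0,0,0],[0,0,0],[0,0,0],[0,0,0],[0,0,0],[0,0,0],[0,0,0]]}'
python3 - <<'E'
from h import *
p,d=camera("side");np.savez("pics/side7.npz",p=p,d=d)
def knob(k):
    g=cv2.cvtColor(np.load(f"pics/side{k}.npz")['p'],cv2.COLOR_RGB2GRAY)[240:280,205:224]
    ys,xs=np.nonzero(g[:,:15]<75);return xs.mean()+205,ys.mean()+240,len(xs)
print(knob(7))
r=(slice(160,300),slice(190,330))
cv2.imwrite("pics/side7.png",cv2.resize(p[r][:,:,::-1],None,fx=4,fy=4,interpolation=cv2.INTER_CUBIC))
s=sense();print(s['time'],s['tool_pos'],s['eef_rot'],s['ft_force'])
E
```

```text
time: 11.13
tool_pos: [0.5066, 0.0753, 0.1409]
eef_rot: [180.0, -0.0, -73.4]
ft_force: [-1.1, 0.1, 1.7]
grip_width: 0.028
time: 12.13
tool_pos: [0.5406, 0.0893, 0.141]
eef_rot: [-180.0, -0.0, -73.4]
ft_force: [-1.2, -1.0, 1.5]
grip_width: 0.0279
time: 13.13
tool_pos: [0.5455, 0.1258, 0.1411]
eef_rot: [-180.0, -0.0, -73.4]
ft_force: [1.9, -1.9, 2.3]
grip_width: 0.0279
(np.float64(216.35294117647058), np.float64(262.38235294117646), 68)
13.1833 [0.54509198 0.12661521 0.14112981] [-1.79964589e+02  2.80867142e-02 -7.33652611e+01] [ 0.77814892 -0.43973217  1.70999797]
```

View pics/side7.png

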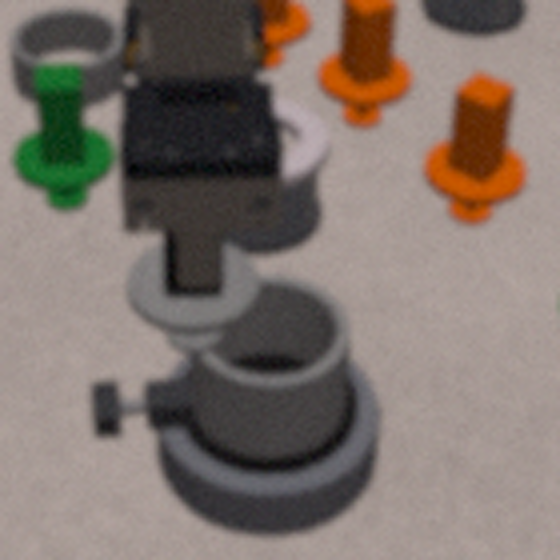

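The blade is back above the screw, 360° done, with the nest still about 10 mm sunk. Lifting straight up, then re-measuring the empty stand hole.

```bash
python3 -m creep '{"grip":[-1,-1,-1,-1,-1,-1,-1,-1,-1,-1,-1],"delta_pos":[[0,0,0],[0,0,0.02],[0,0,0.04],[0,0,0.06],[0,0,0.08],[0,0,0.11],[0,0,0.14],[0,0,0.17],[0,0,0.2],[0,0,0.22],[0,0,0.22]],"turn":[[0,0,0],[0,0,0],[0,0,0],[0,0,0],[0,0,0],[0,0,0],[0,0,0],[0,0,0],[0,0,0],[0,0,0],[0,0,0]]}'
python3 - <<'E'
from h import *
for n in("top","side"):
    p,d=camera(n);np.savez(f"pics/{n}8.npz",p=p,d=d)
    r=(slice(150,300),slice(150,310))
    cv2.imwrite(f"pics/{n}8.png",cv2.resize(p[r][:,:,::-1],None,fx=4,fy=4,interpolation=cv2.INTER_CUBIC))
g=cv2.cvtColor(p,cv2.COLOR_RGB2GRAY)[240:280,205:220];ys,xs=np.nonzero(g<75);print(ys.mean()+240)
s=sense();print(s['time'],s['tool_pos'],s['eef_rot'],s['ft_force'])
E
```

```text
time: 14.1
tool_pos: [0.5459, 0.1256, 0.1862]
eef_rot: [-179.9, -0.0, -73.4]
ft_force: [0.1, 0.5, -2.0]
grip_width: 0.0283
258.6885245901639
14.2 [0.54524687 0.12534584 0.18512035] [-1.79991119e+02 -7.23160138e-03 -7.34287853e+01] [ 0.45045526  0.30380304 -3.0333651 ]
```

View pics/top8.png

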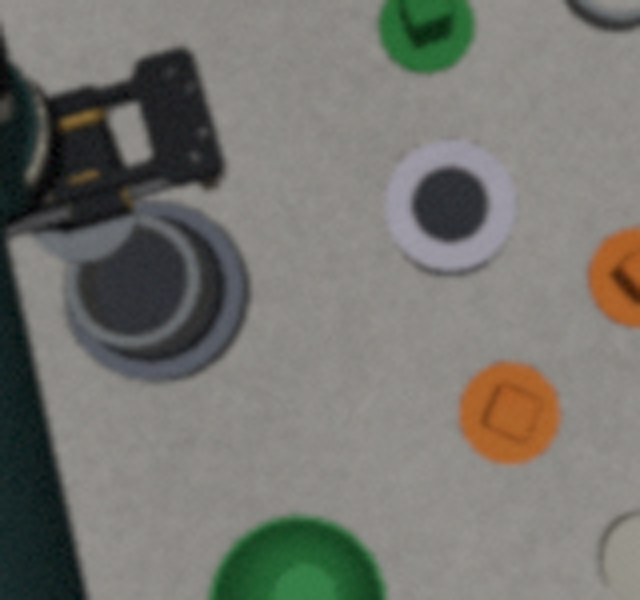

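View pics/side8.png

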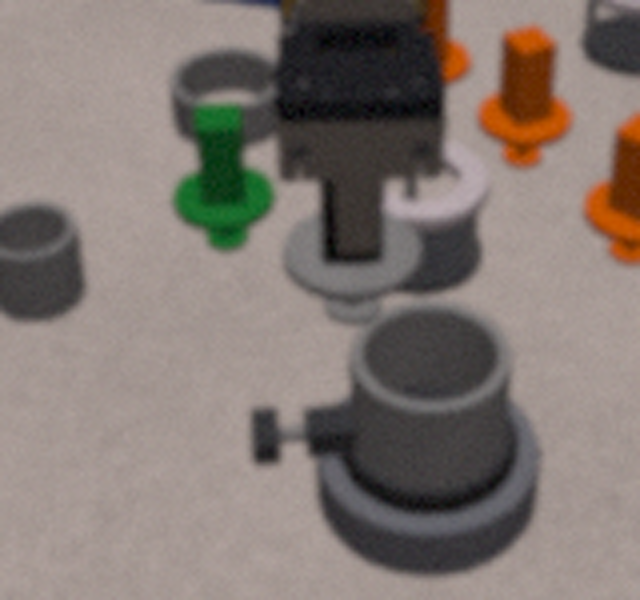

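The top view now shows the empty stand clearly, with the hole at crop (450,204). The side view shows the nest back up and the tool upright.

```bash
python3 - <<'E'
from bore import *
im=np.load("pics/top8.npz")['p']
for t in(70,80,90,100):print(t,bore("top",im,(262,201),t,.062))
im=np.load("pics/top4.npz")['p']
for t in(80,90):print(t,bore("top",im,(262,201),t,.062))
# rim
im=np.load("pics/top8.npz")['p']
g=cv2.cvtColor(np.load("pics/side8.npz")['p'],cv2.COLOR_RGB2GRAY)
E
```

```text
70 (array([ 0.55984901, -0.07769476]), np.float64(0.021066544534895867), np.float64(0.0002335466466406504), array([0.04272211, 0.04235769]))
80 (array([ 0.55989446, -0.07768585]), np.float64(0.021800018268415582), np.float64(0.00023013107424352402), array([0.04399015, 0.04361483]))
90 (array([ 0.55992337, -0.07771153]), np.float64(0.022439497809792985), np.float64(0.00022724448558793817), array([0.04524581, 0.04486761]))
100 (array([ 0.55991829, -0.0777151 ]), np.float64(0.023037921960014113), np.float64(0.00022228393627052992), array([0.04650147, 0.04667246]))
80 (array([ 0.55983972, -0.07763815]), np.float64(0.021764543800698904), np.float64(0.00020152615419206902), array([0.04338909, 0.04361483]))
90 (array([ 0.55989318, -0.07768744]), np.float64(0.022418137180106348), np.float64(0.00021498942876957107), array([0.04523342, 0.04486761]))
```

```bash
python3 -m creep '{"grip":[-1,-1,-1,-1,-1,-1,-1,-1,-1,-1,-1],"delta_pos":[[0,-0.05,0],[0.01,-0.15,0],[0.02,-0.28,0],[0.03,-0.41,0],[0.04,-0.54,0],[0.05,-0.67,0],[0.06,-0.8,0],[0.07,-0.9,0],[0.07,-0.97,0],[0.07,-1,0],[0.07,-1,0]],"turn":[[0,0,0],[0,0,0],[0,0,0],[0,0,0],[0,0,0],[0,0,0],[0,0,0],[0,0,0],[0,0,0],[0,0,0],[0,0,0]]}'
python3 -m creep '{"grip":[-1,-1,-1,-1,-1,-1,-1,-1,-1],"delta_pos":[[0,-0.016,0],[0,-0.016,-0.04],[0,-0.016,-0.1],[0,-0.016,-0.16],[0,-0.016,-0.22],[0,-0.016,-0.26],[0,-0.016,-0.28],[0,-0.016,-0.28],[0,-0.016,-0.28]],"turn":[[0,0,0],[0,0,0],[0,0,0],[0,0,0],[0,0,0],[0,0,0],[0,0,0],[0,0,0],[0,0,0]]}'
python3 - <<'E'
from h import *
for n in("side",):
    p,d=camera(n);np.savez(f"pics/{n}9.npz",p=p,d=d)
    r=(slice(130,250),slice(190,320))
    cv2.imwrite(f"pics/{n}9.png",cv2.resize(p[r][:,:,::-1],None,fx=4,fy=4,interpolation=cv2.INTER_CUBIC))
s=sense();print(s['time'],s['tool_pos'],s['eef_rot'],s['ft_force'])
E
```

```text
time: 15.12
tool_pos: [0.5587, -0.077, 0.1845]
eef_rot: [179.9, -0.0, -73.6]
ft_force: [0.6, -0.1, -1.1]
grip_width: 0.0282
time: 15.87
tool_pos: [0.5593, -0.0777, 0.1287]
eef_rot: [180.0, 0.0, -73.4]
ft_force: [-0.6, -0.2, -1.1]
grip_width: 0.0281
15.9167 [ 0.55961934 -0.07774688  0.12924313] [-1.79969658e+02 -1.24467331e-02 -7.34156325e+01] [ 1.19046939  0.22014085 -0.90277053]
```

View pics/side9.png

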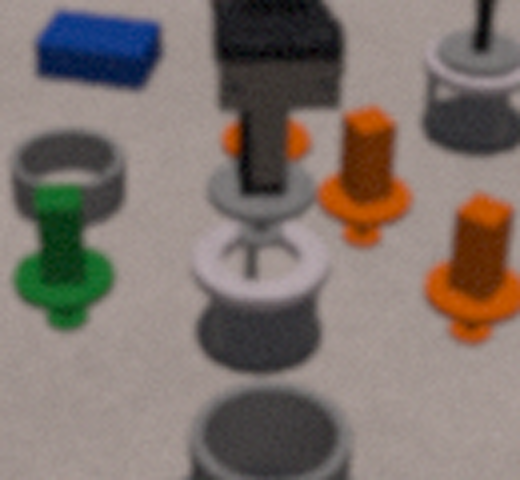

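The tool is centred over its stand at (262,190) versus (260,260) in the crop. Lowering until the flange seats.

```bash
python3 -m creep '{"grip":[-1,-1,-1,-1,-1,-1,-1,-1,-1,-1,-1,-1],"delta_pos":[[0,0,-0.03],[0,0,-0.06],[0,0,-0.09],[0,0,-0.12],[0,0,-0.15],[0,0,-0.175],[0,0,-0.195],[0,0,-0.21],[0,0,-0.22],[0,0,-0.226],[0,0,-0.226],[0,0,-0.226]],"turn":[[0,0,0],[0,0,0],[0,0,0],[0,0,0],[0,0,0],[0,0,0],[0,0,0],[0,0,0],[0,0,0],[0,0,0],[0,0,0],[0,0,0]]}'
python3 - <<'E'
from h import *
p,d=camera("side");r=(slice(130,250),slice(190,320))
cv2.imwrite(f"pics/side10.png",cv2.resize(p[r][:,:,::-1],None,fx=4,fy=4,interpolation=cv2.INTER_CUBIC))
s=sense();print(s['time'],s['tool_pos'],s['eef_rot'],s['ft_force'])
E
```

```text
time: 16.92
tool_pos: [0.5594, -0.0778, 0.0839]
eef_rot: [-180.0, -0.0, -73.4]
ft_force: [-0.1, -0.9, -2.5]
grip_width: 0.0276
16.9667 [ 0.55945743 -0.07782906  0.08402907] [-1.79975500e+02 -1.40179560e-02 -7.34260083e+01] [-0.05862767 -0.16258894 -1.33769479]
```

View pics/side10.png

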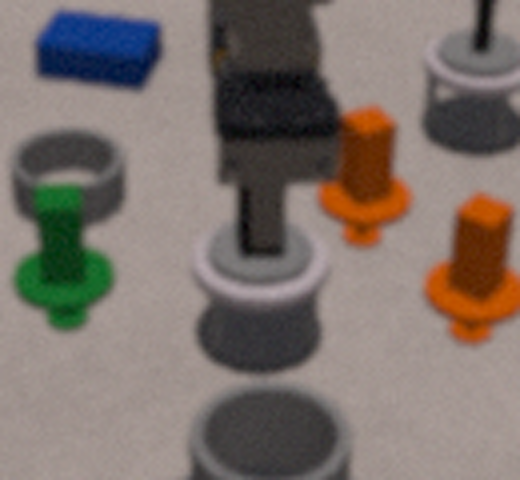

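It is about 1 mm above the seat, since the force still shows the tool's weight. A touch lower, then release.

```bash
python3 -m creep '{"grip":[-1,-1,-1,-1,-1,-1],"delta_pos":[[0,0,-0.002],[0,0,-0.004],[0,0,-0.005],[0,0,-0.006],[0,0,-0.006],[0,0,-0.006]],"turn":[[0,0,0],[0,0,0],[0,0,0],[0,0,0],[0,0,0],[0,0,0]]}'
python3 -m creep '{"grip":[0,0.5,1,1,1,1,1,1,1,1,1,1],"delta_pos":[[0,0,0],[0,0,0],[0,0,0],[0,0,0],[0,0,0],[0,0,0],[0,0,0],[0,0,0],[0,0,0],[0,0,0],[0,0,0],[0,0,0]],"turn":[[0,0,0],[0,0,0],[0,0,0],[0,0,0],[0,0,0],[0,0,0],[0,0,0],[0,0,0],[0,0,0],[0,0,0],[0,0,0],[0,0,0]]}'
python3 -m creep '{"grip":[1,1,1,1,1,1,1,1,1,1],"delta_pos":[[0,0,0.02],[0,0,0.06],[0,0,0.12],[0,0,0.2],[0,0,0.3],[0,0,0.42],[0,0,0.54],[0,0,0.64],[0,0,0.7],[0,0,0.7]],"turn":[[0,0,0],[0,0,0],[0,0,0],[0,0,0],[0,0,0],[0,0,0],[0,0,0],[0,0,0],[0,0,0],[0,0,0]]}'
```

```text
time: 17.47
tool_pos: [0.5593, -0.0778, 0.0826]
eef_rot: [-180.0, -0.0, -73.4]
ft_force: [0.9, 0.9, -1.8]
grip_width: 0.028
time: 18.47
tool_pos: [0.5592, -0.0778, 0.0826]
eef_rot: [180.0, -0.0, -73.4]
ft_force: [0.4, -0.4, -0.8]
grip_width: 0.092
time: 19.3
tool_pos: [0.5611, -0.0778, 0.2264]
eef_rot: [-179.7, -0.2, -73.4]
ft_force: [1.1, 0.3, 0.5]
grip_width: 0.0919
```

Moving the arm sideways so the top camera sees the stand.

```bash
python3 -m creep '{"grip":[1,1,1,1,1,1,1,1,1],"delta_pos":[[0,-0.06,0],[-0.04,-0.2,0],[-0.1,-0.36,0],[-0.16,-0.52,0],[-0.22,-0.68,0],[-0.28,-0.82,0],[-0.32,-0.94,0],[-0.34,-1,0],[-0.34,-1,0]],"turn":[[0,0,0],[0,0,0],[0,0,0],[0,0,0],[0,0,0],[0,0,0],[0,0,0],[0,0,0],[0,0,0]]}'
python3 - <<'E'
from h import *
out=[]
for n in("top","side"):
    p,d=camera(n);np.savez(f"pics/{n}11.npz",p=p,d=d)
    r=(slice(150,280),slice(150,300)) if n=="top" else (slice(150,280),slice(190,340))
    out.append(cv2.resize(p[r][:,:,::-1],None,fx=3,fy=3,interpolation=cv2.INTER_CUBIC)[:,:390])
cv2.imwrite("pics/end11.png",np.hstack(out))
s=sense();print(s['time'],s['tool_pos'],s['ft_force'])
E
```

```text
time: 20.05
tool_pos: [0.4889, -0.2814, 0.2211]
eef_rot: [179.8, 0.0, -73.8]
ft_force: [-0.2, -0.2, -0.1]
grip_width: 0.092
20.15 [ 0.49120039 -0.27683798  0.22168925] [ 0.42472805  0.51515301 -0.19126434]
```

View pics/end11.png

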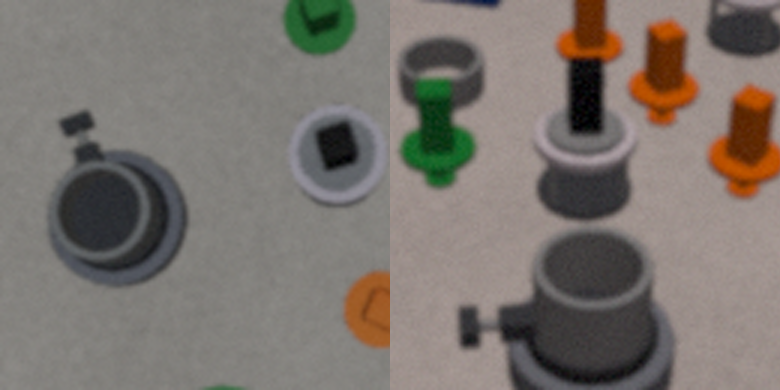

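The tool stands upright, with the flange concentric in the lilac ring at (336,155) in the left half. The nest is up and the neighbours are untouched. One height check, then I'll hand it in.

```bash
python3 - <<'E'
from h import *
f=np.load("pics/top11.npz");C=cloud("top",f['d'])
m=(f['p'].sum(2,dtype=int)<110);m[:,:250]=0;m[:,275:]=0;m[:188]=0;m[215:]=0
q=C[m];q=q[q[:,2]>.12];print("handle top",np.median(q,axis=0),len(q))
f=np.load("pics/top8.npz");f0=np.load("pics/top0.npz");C0=cloud("top",f0['d']);m=(f0['p'].sum(2,dtype=int)<110);m[:,:250]=0;m[:,275:]=0;m[:188]=0;m[215:]=0
q=C0[m];q=q[q[:,2]>.12];print("before",np.median(q,axis=0),len(q))
finish_job()
E
```

```text
handle top [ 0.55826673 -0.0751577   0.12701898] 116
before [ 0.55478666 -0.07720028  0.12693862] 123
the job is handed in; nothing more can be done
```

The deburring job is done and handed in at about 20 s, well inside the 58 s limit. I took the tool from its stand and set the blade on the rim above the clamp screw. It then went one full 360° turn counter-clockwise, lifted off above the screw, and went back into its own stand.

**Nest travel:** the clamp screw's drop in the side images gave 8.8 mm sunk at set-down, then 9.8, 10.3 and about 10.2 mm at the finish. TCP height held at about 141 mm all the way round. Force on the ring was roughly 2–4 N with the tool's weight taken off. The wrist force is noisy by about 1 N, and one reading mid-turn was well below the rest; the picture taken then showed 9.8 mm sunk. After lift-off the nest rose back fully.

**Tool in its stand:** upright, with its flange concentric with the stand ring. The handle top is at 127.0 mm, compared with 126.9 mm before the job and 128 mm expected. The gripper is open and clear. In the final pictures the ring, nest and nearby look-alikes are where they were.

**Small disagreements:**
- The two cameras differed by about 2 mm in the rim centre's y. I used the top camera's value because it matched where the jaws closed on the handle.
- Start and finish angles came out at about 22–24°, against the screw measured at 20.5°. At the 36.5 mm path radius that is about 1–2 mm.
- The wrist force did not clearly show the tool's weight coming off before I released it, so it may have settled a fraction of a millimetre.

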